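# Load a sample cell into the inclined viscometer and start the run

## Task

Load the red-headed sample cell into the viscometer: lay it on the floor of the upper, open part of the sloping channel with its narrow white foot pointing downhill, and let go so that it slides home by itself, its wide head stopped against the shoulders of the block; do not drop it in from above, and do not hold or push it down. Then start the run by turning only the small inner knob clockwise to its stop at the green dot, without turning the temperature ring around it. Leave the blue cell, the bottle and the beaker where they are.

Things in the scene. Friction and masses are not known exactly. Their poses are not given: they have to be found in the camera images.
- red_cell: sample cell with RED head, 130 mm long, about 0.26 kg, lies flat. Origin on its underside; own x along its length towards the head, z up. Aluminium body with amber window x -60 to 36 mm, 30 mm wide, 26 high; white foot x -70 to -60 mm, 22 mm wide; head x 36 to 60 mm, 46 mm wide, 26 high. Upright red grip tab on top (see point red_cell_tab). Centre of mass near x = 15 mm
- red_cell_tab (a point): top of the red cell's grip tab, above own x = 25 mm, 56 mm above the underside: grip here. The tab is 12 mm thick (across the cell's y), x 10 to 60 mm, and stands 30 mm above the cell's 26 mm high body and head
- blue_cell: identical cell with a BLUE head, another sample; bystander, to be left alone
- bottle: glass bottle with a red cap, 70 mm across, 150 mm tall, origin under its centre; bystander
- beaker: white open beaker, 70 mm across at the rim, 85 mm tall, origin under its centre; bystander
- viscometer: white and grey bench instrument, fixed, 370 mm long (own x), origin on the bench under the channel's centre line; own x points the way the channel rises. Channel deck 132 mm wide about own y = 0, 225 mm high at the back. Grey control wing, 60 mm high, at own y -222 to -66 mm carries the knobs; behind them, from own x = 75 mm, a display 165 mm high
- channel: polished metal channel on the instrument, rising at 30 degrees; a cell slides down it by itself. Own x uphill along the floor, z square to the floor. Origin on the floor where the cell's origin lies when home (axes then parallel, head uphill). At x 40 to 30 mm shoulders at 45 degrees narrow it to 34 mm: the body passes, the head stops. Below x = 3 mm a clear cover, 32 to 36 mm above the floor
- load_point (a point): on the channel's floor and centre line, 130 mm uphill of the channel's origin, axes as the channel's: a good place for the cell's origin when it is laid in. The open part here (channel x 40 to 235 mm) is 54 mm wide between side rails 22 mm high whose inner tops flare out to 70 mm. A cell laid with its head downhill jams at the shoulders
- mode_knob (a joint): angle of the small black inner knob (mode switch), rad, grows CLOCKWISE seen from above; 0 = rest (pointer at the yellow dot), 1.25 = end stop (pointer at the green dot, run). Takes 0.04 N m; stays where it is left
- mode_knob_top (a point): middle of the top of the inner knob's grip bar, on the vertical axis of knob and ring; own x lies along the bar and turns with it (the white pointer line is at its -x end). Bar 38 mm long, 13 mm thick, its sides reach 28 mm down from here; below it a disc 38 mm across and 7 mm high; 35 mm below this point lies the top of the temperature ring. At angle 0 the bar lies along the viscometer's x
- temp_ring (a joint): angle of the temperature ring (grey knurled outer ring round the inner knob, 70 mm across, 16 mm high, orange mark), rad, clockwise from above; turns easily, must stay as found
- ring_mark (a point): the orange mark on the ring's top, 32 mm from the axis

How it is judged (in metres and radians):
On the way, in this order (a step that is already met when the one before it is completed fails the run):
1. the red cell has slid home, foot first, the fingers do not touch it, and the mode knob is not yet turned (x of red_cell in the frame of channel between -0.006 and 0.006 m and distance between red_cell and channel below 0.009 m and angle between the x axis of red_cell and the x axis of channel, either way round below 0.1 rad and angle between the z axis of red_cell and the z axis of channel, either way round below 0.1 rad and contact force between the fingers and red_cell below 0.1 N and value of joint mode_knob below 0.5 rad), for 0.3 s.
2. the inner knob is at its stop by the green dot (value of joint mode_knob above 1.12 rad), for 0.2 s.
At the end, for the whole second after the job is handed in: The red cell is at rest in the channel, its origin within 9 mm of the channel's origin and its axes within 0.1 rad (5.7 degrees) of the channel's, the inner knob stands at 1.12 rad or more (stop at 1.25), and the mark on the temperature ring is within 5 mm of where it was (distance between red_cell and channel below 0.009 m and angle between the x axis of red_cell and the x axis of channel, either way round below 0.1 rad and angle between the z axis of red_cell and the z axis of channel, either way round below 0.1 rad and linear speed of red_cell below 0.02 m/s and value of joint mode_knob above 1.12 rad and distance of ring_mark from where it was at the start of the episode below 0.005 m); the robot touches nothing.
It fails at once if the cell is held or pushed by the fingers in the lower 75 mm of its slide (its origin less than 75 mm above home in the channel) (contact force between the fingers and red_cell above 0.5 N and x of red_cell in the frame of channel between -0.05 and 0.075 m and y of red_cell in the frame of channel between -0.03 and 0.03 m and z of red_cell in the frame of channel below 0.03 m).
It fails at once if the cell is dropped: over the channel, out of the fingers and more than 25 mm above the channel's floor (contact force between the fingers and red_cell below 0.05 N and z of red_cell in the frame of channel above 0.025 m and y of red_cell in the frame of channel between -0.05 and 0.05 m).
It fails at once if the temperature ring is turned (its mark moves more than 5 mm) (distance of ring_mark from where it was at the start of the episode above 0.005 m).
It fails at once if the blue cell, the bottle or the beaker is moved more than 20 mm (distance of any of blue_cell, bottle, beaker from where it was at the start of the episode above 0.02 m).
It also fails if it takes over 54 s, if anything falls off the work surface, if the arm or the gripper's body presses on something with over 40 N, if the wrist force passes 120 N, or if a joint passes its speed limit or range.

## Robot

A 6-joint arm with a two-finger parallel gripper is mounted at the origin on the work surface. World frame = base frame: x ahead of the robot, y to its left, z up, the work surface at z = 0. Lengths are in mm, angles in rad, forces in N, time in s.
With the tool pointing down it reaches from about 275 to 750 mm from the base axis. Payload 10.2 kg.
Tool frame: the origin (TCP) lies midway between the tips of the shut fingers; the grasp point (between the pads) lies 19 mm behind it; z points along the fingers, y is the direction in which the jaws open and shut (so a half turn about z gives the same grasp; the last joint's range is limited). The gripper opens to 85 mm and grips with 20 to 120 N. Pads are 22 mm wide; open, the fingers measure 114 mm over their backs; the gripper's body (76 mm by 85 mm) begins 54 mm behind the grasp point. The pads swing forward as they close: fully open they stand 13 mm farther back than shut.
Start: joints at [0.884, 0.313, 1.498, -0, 1.331, -0.223], TCP at [234.872, 469.539, 231.294] pointing down, gripper open.
Joint ranges: [-2.94, 2.94], [-0.97, 2.17], [0.19, 2.56], [-1.23, 4.37], [0.02, 3.11], [-2.88, 2.88]. Speed limits (rad/s): [2.39, 2.39, 3.01, 3.14, 3.14, 3.14].

## Interface

Orientations are given as a unit quaternion [w, x, y, z].
In Python, from rig import ctrl gives the robot as it stands.
- The arm moves only by the tool carry_out, never from a script. Its argument "plan" is a list of rows, each a list of 3 entries, a list of its own where there are three numbers: the finger opening in mm, from 0 to 85.4, then the shift along the tool's x, y, z in mm, then the turn, a rotation vector about the tool's x, y, z in units of 6 degrees (1.0 is 6 degrees). In form: [[grip, [x, y, z], [ax, ay, az]], ...]. A call has 1 to 20 rows; each row shifts and turns the commanded pose from where the row before left it, along the tool's axes as they then stand; what a row does not reach is not made up. A row lasts 1/12 s, in which the tool goes at most 41.7 mm and 7.16 degrees, less where a joint would pass 70% of its speed; a pose out of reach is approached as far as the arm can. A call with a gripper value outside its range is refused whole. The fingers move at their own pace and stop on an object; "grip_force" is the grip in N (left out, the last holds). Time passes only in rows, so rows that do not move let the fingers close. It gives the time, the measured TCP pose, the force and the opening at its end, in the units of the state.
- ctrl.sense(): the state, without advancing time (a new reading comes with each control period).
- ctrl.capture(name): name is "side" or "top"; returns a dict with "color" (400x640x3 uint8, blue, green, red), "range_z" (400x640 float32, mm along the optical axis (not along the pixel's ray), 0 where there is no reading), "fx", "fy", "cx", "cy" (pixels), "cam_to_world" (4x4, takes a point from camera to world coordinates). Camera axes: x right, y up, looking along -z (the intrinsics and any distortion apply to the point x, -y, -z); pixel columns grow to the right and rows downward; lengths in mm; the calibration is good to about 2 mm. A picture is of the moment at which its call begins.
- ctrl.finish_job(): hands the job in, once; it reports no verdict.
The state is a dict: "time_s": time; "joints": joint angles; "dq": joint speeds; "tau": joint torques, N m; "eef_pos": TCP position; "ee_rot": TCP orientation; "force": force on the tool from outside, world axes, zero at the start; "wrist_torque": the same for the moment, N m; "grip_width": opening from 0.0 (shut) to 1.0 (fully open).
Only numpy, scipy, OpenCV 4.12 (cv2) and the standard library are available. Lean on these libraries where they do the work, as an engineer would, in place of code of your own. Each camera call takes 0.05 s, during which the arm holds its last target.

## Working session

There is one attempt and no reset: what is moved stays moved. The work goes in short steps, Python scripts to look and compute and a tool call to move; the robot and the scene stay as the last step left them, time stands still between calls to the robot, and variables do not carry over. Pictures are saved under pics/ and viewed, and the job is handed in when it is done.

Besides the shell and the picture viewer there is one more tool, called after "Request:" as name(argument=value, ...), one argument or row to a line, values as JSON. carry_out: Moves the arm, as the interface text tells. Its arguments: {"type":"object","properties":{"plan":{"type":"array"},"grip_force":{"type":"number"}},"required":["plan"]}

```bash
ls; mkdir -p pics; python3 - <<'E'
from rig import ctrl
import cv2,numpy as np,pickle
s=ctrl.sense();print(s)
for n in("side","top"):
    d=ctrl.capture(n);pickle.dump(d,open(n+"0.pkl","wb"));cv2.imwrite(f"pics/{n}0.png",d["color"])
    print(n,d["fx"],d["fy"],d["cx"],d["cy"],np.round(d["cam_to_world"],3).tolist(),[k for k in d],(d["range_z"]>0).mean())
E
```

```text
pics
{'time_s': 0.0, 'joints': array([ 8.83591708e-01,  3.13461911e-01,  1.49845109e+00, -1.28598677e-05,
        1.33098411e+00, -2.23423236e-01]), 'dq': array([-5.00182348e-06,  6.16342784e-04, -3.84996638e-04, -1.70655534e-04,
       -1.64836509e-03,  1.11248551e-03]), 'tau': array([ 1.60817071e-04, -4.12271583e+01, -2.59741008e+01, -2.17589582e-04,
        4.08734384e-03, -2.65827322e-05]), 'eef_pos': array([234.70638288, 469.32543606, 230.72370702]), 'ee_rot': array([-2.81205027e-04,  2.29816478e-01,  9.73233765e-01, -5.88527580e-04]), 'force': array([ 0.6123699 ,  0.15624629, -0.1238442 ]), 'wrist_torque': array([-0.00306091, -0.04617595,  0.01325   ]), 'grip_width': 1.0034154628291378}
side 486.75813918533555 486.75813918533555 324.32398850089027 195.93991744439015 [[-0.983, 0.13, -0.127, 391.77], [-0.181, -0.64, 0.747, 1031.977], [0.015, 0.757, 0.653, 961.002], [0.0, 0.0, 0.0, 1.0]] ['color', 'range_z', 'fx', 'fy', 'cx', 'cy', 'cam_to_world'] 0.99618359375
top 396.1177173476962 396.1177173476962 312.4072304991434 203.81669527287832 [[0.011, 0.993, -0.116, 485.626], [-1.0, 0.011, -0.001, 59.891], [0.001, 0.116, 0.993, 1011.969], [0.0, 0.0, 0.0, 1.0]] ['color', 'range_z', 'fx', 'fy', 'cx', 'cy', 'cam_to_world'] 0.9959296875
```

View pics/side0.png

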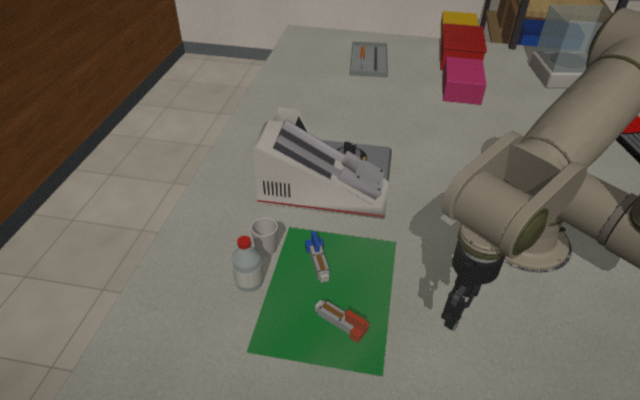

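View pics/top0.png

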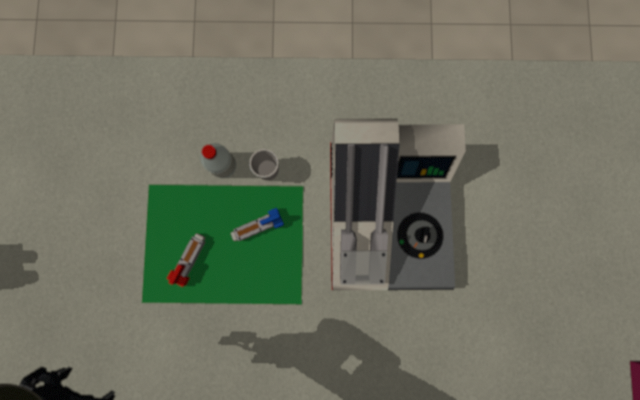

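The side view shows the red cell at about (343,318) with its head to the lower right, the blue cell at (318,258), the bottle at (246,265), the beaker at (265,235) and the viscometer at (325,165). In the top view (up = +x, right = −y) the red head is at (178,277) and the foot at (198,238). The channel runs along the column at about 365 and the knob is at (421,236).

```bash
cat > h.py <<'E'
import numpy as np,cv2,pickle
def load(n): return pickle.load(open(n+".pkl","rb"))
def cloud(d):
    h,w=d["range_z"].shape;u,v=np.meshgrid(np.arange(w),np.arange(h));z=d["range_z"]
    P=np.stack([(u-d["cx"])/d["fx"]*z,-(v-d["cy"])/d["fy"]*z,-z,np.ones_like(z)],-1)
    return (P@d["cam_to_world"].T)[...,:3]
def ray(d,u,v,z):
    T=d["cam_to_world"];r=T[:3,:3]@np.array([(u-d["cx"])/d["fx"],-(v-d["cy"])/d["fy"],-1]);o=T[:3,3]
    return o+r*(z-o[2])/r[2]
def proj(d,p):
    T=d["cam_to_world"];c=T[:3,:3].T@(np.asarray(p,float)-T[:3,3]);return d["cx"]+d["fx"]*c[0]/-c[2],d["cy"]-d["fy"]*c[1]/-c[2]
E
python3 - <<'E'
from h import *
for n in("side","top"):
    d=load(n+"0");im=d["color"]
    r=(slice(60,320),slice(130,480)) if n=="top" else (slice(90,380),slice(220,420))
    c=im[r];s=2 if n=="top" else 2
    cv2.imwrite(f"pics/{n}0z.png",cv2.resize(c,None,fx=s,fy=s,interpolation=cv2.INTER_CUBIC))
    P=cloud(d);hsv=cv2.cvtColor(im,cv2.COLOR_BGR2HSV)
    H,S,V=cv2.split(hsv)
    red=((H<5)|(H>172))&(S>190)&(V>60)
    k,l,st,ce=cv2.connectedComponentsWithStats(red.astype(np.uint8))
    for i in range(1,k):
        if st[i,4]>20: 
            q=P[l==i];print(n,"red",st[i],ce[i].round(1),q.mean(0).round(1),np.percentile(q[:,2],[5,50,95]).round(1))
d=load("top0");P=cloud(d)
print("table",[P[y,x].round(1) for x,y in((170,200),(60,150),(560,300))])
for x,y in((336,124),(396,124),(370,130),(375,160),(375,190),(375,215),(352,265),(380,265),(362,285),(421,236),(421,228),(430,275),(402,242),(421,255)): print(x,y,P[y,x].round(1))
E
```

```text
side red [ 441   25   45   40 1042] [464.5  42.3] [  151.6 -1062.1   105.7] [ 73.3 110.8 115.6]
side red [623 116  17  17 170] [633.2 126.1] [-453.4 -654.4   16.5] [ 0.8  4.3 18.3]
side red [238 237  12  11  96] [243.5 241.7] [702.3 299.7 150.8] [144.4 151.5 154.7]
top red [203 146  13  12 125] [208.8 151.5] [695.3 286.9 170.5] [146.8 150.  152.8]
top red [168 265  19  20 186] [177.  276.3] [419.2 382.8  49.5] [24.9 53.7 60.2]
table [array([609.1, 427. ,   0.7]), array([ 7.375e+02,  7.217e+02, -3.000e-01]), array([ 368.4, -561.7,    0. ])]
336 124 [745.6  13.4 215.3]
396 124 [ 747.5 -111.3  213.9]
370 130 [734.1 -57.2 213.8]
375 160 [673.7 -69.2 201.2]
375 190 [615.4 -73.9 168.5]
375 215 [563.9 -78.  140.3]
352 265 [453.3 -29.5 117.8]
380 265 [453.9 -92.4 115.3]
362 285 [404.1 -59.8  52.2]
421 236 [ 520.4 -190.2   98.3]
421 228 [ 539.6 -194.3   84.7]
430 275 [ 429.8 -220.6   58.5]
402 242 [ 506.9 -154.    64.1]
421 255 [ 476.7 -199.6   60.4]
```

View pics/top0z.png

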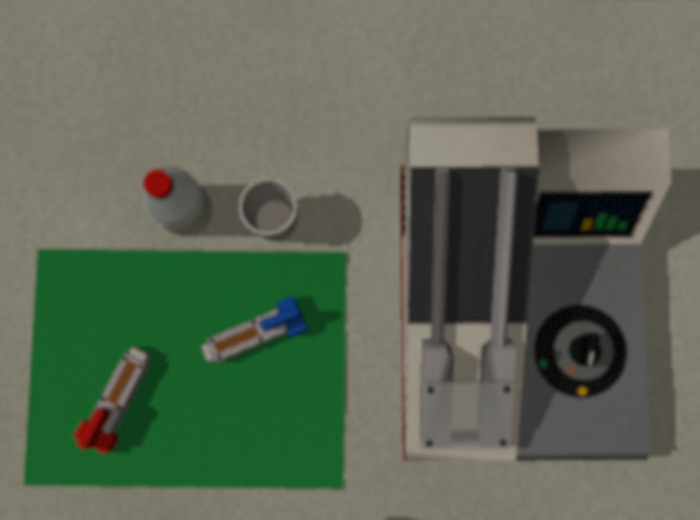

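View pics/side0z.png

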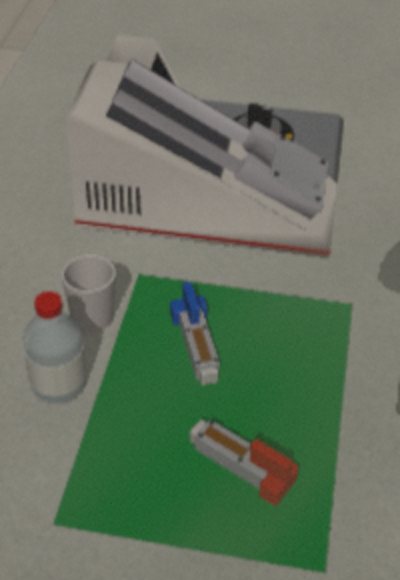

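```bash
python3 - <<'E'
from h import *
t=load("top0");P=cloud(t);s=load("side0");Q=cloud(s)
def fit(q,it=4):
    for _ in range(it):
        c=q.mean(0);n=np.linalg.svd(q-c)[2][2];r=(q-c)@n;q=q[abs(r)<max(2.,2*r.std())]
    return c,n,r.std(),len(q)
# side wall, side cam
wl=Q[165:200,265:300].reshape(-1,3);c,n,sd,k=fit(wl);print("wall",c.round(1),n.round(4),sd,k,"yaw",np.degrees(np.arctan2(-n[0],n[1]))if n[1]>0 else np.degrees(np.arctan2(n[0],-n[1])))
# rows across the channel in top view
for v in (150,180,210): print(v,[(u,*P[v,u].round(0)) for u in range(328,404,3)])
for col in (365,):print([(v,*P[v,col].round(0)) for v in range(115,295,5)])
E
```

```text
wall [686.2  14.1 102.1] [-0.0205  0.9998 -0.0021] 1.6990047165726023 1083 yaw 1.1741116466488926
150 [(328, np.float64(746.0), np.float64(21.0), np.float64(-0.0)), (331, np.float64(724.0), np.float64(17.0), np.float64(84.0)), (334, np.float64(699.0), np.float64(16.0), np.float64(184.0)), (337, np.float64(691.0), np.float64(11.0), np.float64(214.0)), (340, np.float64(691.0), np.float64(5.0), np.float64(214.0)), (343, np.float64(691.0), np.float64(-1.0), np.float64(214.0)), (346, np.float64(691.0), np.float64(-8.0), np.float64(213.0)), (349, np.float64(685.0), np.float64(-12.0), np.float64(236.0)), (352, np.float64(686.0), np.float64(-18.0), np.float64(235.0)), (355, np.float64(691.0), np.float64(-26.0), np.float64(216.0)), (358, np.float64(692.0), np.float64(-32.0), np.float64(213.0)), (361, np.float64(691.0), np.float64(-38.0), np.float64(215.0)), (364, np.float64(692.0), np.float64(-45.0), np.float64(213.0)), (367, np.float64(692.0), np.float64(-51.0), np.float64(213.0)), (370, np.float64(691.0), np.float64(-57.0), np.float64(216.0)), (373, np.float64(692.0), np.float64(-63.0), np.
[... 5586 characters left out ...]
 (240, np.float64(509.0), np.float64(-60.0), np.float64(111.0)), (245, np.float64(498.0), np.float64(-60.0), np.float64(104.0)), (250, np.float64(487.0), np.float64(-57.0), np.float64(131.0)), (255, np.float64(476.0), np.float64(-57.0), np.float64(129.0)), (260, np.float64(465.0), np.float64(-58.0), np.float64(122.0)), (265, np.float64(454.0), np.float64(-59.0), np.float64(117.0)), (270, np.float64(442.0), np.float64(-59.0), np.float64(111.0)), (275, np.float64(431.0), np.float64(-60.0), np.float64(103.0)), (280, np.float64(419.0), np.float64(-61.0), np.float64(97.0)), (285, np.float64(404.0), np.float64(-67.0), np.float64(51.0)), (290, np.float64(388.0), np.float64(-73.0), np.float64(3.0))]
```

```bash
python3 - <<'E'
from h import *
t=load("top0");P=cloud(t);s=load("side0");Q=cloud(s)
q=P[162:243,359:373].reshape(-1,3)
for _ in range(4):
    c=q.mean(0);n=np.linalg.svd(q-c)[2][2];n*=np.sign(n[2]);r=(q-c)@n;q=q[abs(r)<4]
print("floor top",c.round(1),n.round(4),r.std(),len(q),"tilt",np.degrees(np.arccos(n[2])),"az",np.degrees(np.arctan2(n[1],n[0])))
# side cam residual to that plane
m=(Q[...,0]>520)&(Q[...,0]<680)&(Q[...,1]<-38)&(Q[...,1]>-70)
r=(Q[m]-c)@n;print("side residual pct",np.percentile(r,[5,25,50,75,95]).round(1),m.sum())
# rails: points 17..26 above plane, y mean by x
for nm,A in(("top",P),("side",Q)):
    r=(A-c)@n;m=(r>16)&(r<27)&(A[...,0]>545)&(A[...,0]<690)&(A[...,1]<15)&(A[...,1]>-125)
    for x0 in range(550,690,28):
        mm=m&(abs(A[...,0]-x0)<14);y=A[...,1][mm];L=y[y>-53];R=y[y<-53]
        if len(L)and len(R):print(nm,x0,"L",L.min().round(1),L.max().round(1),"R",R.min().round(1),R.max().round(1),"mid",((np.median(L)+np.median(R))/2).round(1), len(L),len(R))
# deck edges in top image along rows: use depth jump
for v in range(160,240,8):
    r=(P[v]-c)@n;ok=np.where(r>-8)[0];ok=ok[(ok>325)&(ok<400)];
    print(v,ok.min(),ok.max(),P[v,ok.min()].round(1),P[v,ok.max()].round(1),"mid y",(P[v,ok.min(),1]+P[v,ok.max(),1])/2, "x",P[v,365,0].round(0))
E
```

```text
floor top [588.6 -54.2 162. ] [-0.004  -0.9911  0.1327] 2.4065826096928578 327 tilt 82.3724683937054 az -90.23406967534622
side residual pct [-5.7 -0.2  5.  10.1 15.6] 272
160 362 399 [672.7 -41.7 203.8] [ 689.2 -133.5  137. ] mid y -87.58736301937343 x 673.0
168 362 399 [657.8 -42.8 194.3] [ 676.4 -139.   110.8] mid y -90.91879150566389 x 658.0
176 331 399 [ 485.6   59.9 1012. ] [ 663.  -145.    82.5] mid y -42.53708528603261 x 643.0
184 362 399 [626.9 -45.1 175.8] [ 647.7 -149.9   58.7] mid y -97.50093558420788 x 627.0
192 362 399 [611.2 -46.4 164.9] [ 628.  -149.7   58.8] mid y -98.01713281828009 x 611.0
200 362 399 [594.3 -46.8 161.2] [ 608.2 -149.    60.5] mid y -97.90317976645159 x 595.0
208 332 399 [ 485.6   59.9 1012. ] [ 588.6 -148.6   61.2] mid y -44.34365089883936 x 578.0
216 362 399 [561.7 -49.8 136.4] [ 569.2 -148.2   62. ] mid y -98.9756147413345 x 562.0
224 362 399 [544.6 -50.9 127. ] [ 550.  -148.2   60.3] mid y -99.58652084275877 x 544.0
232 362 399 [527.1 -52.  118.1] [ 530.7 -147.4   63.2] mid y -99.67249227421502 x 527.0
```

```bash
python3 - <<'E'
from h import *
t=load("top0");P=cloud(t);s=load("side0");Q=cloud(s)
P[t["range_z"]==0]=np.nan;Q[s["range_z"]==0]=np.nan
q=P[165:240,359:373].reshape(-1,3);q=q[~np.isnan(q[:,0])]
for _ in range(4):
    A=np.c_[q[:,:2],np.ones(len(q))];k=np.linalg.lstsq(A,q[:,2],rcond=None)[0];r=q[:,2]-A@k;q=q[abs(r)<6]
n=np.array([-k[0],-k[1],1]);n/=np.linalg.norm(n);c=q.mean(0)
print("floor",c.round(1),n.round(4),k,r.std(),"tilt",np.degrees(np.arccos(n[2])),"az",np.degrees(np.arctan2(-n[1],-n[0])))
m=(Q[...,0]>520)&(Q[...,0]<680)&(Q[...,1]<-45)&(Q[...,1]>-68)
r=(Q[m]-c)@n;print("side residual pct",np.percentile(r,[5,25,50,75,95]).round(1),m.sum())
for nm,A in(("top",P),("side",Q)):
    r=(A-c)@n;m=(r>12)&(r<28)&(A[...,0]>545)&(A[...,0]<690)&(A[...,1]<15)&(A[...,1]>-125)
    for x0 in range(550,690,28):
        mm=m&(abs(A[...,0]-x0)<14);y=A[...,1][mm];L=y[y>-53];R=y[y<-53]
        if len(L)and len(R):print(nm,x0,"L",L.min().round(1),L.max().round(1),"R",R.min().round(1),R.max().round(1),"mid",((np.median(L)+np.median(R))/2).round(1), len(L),len(R))
for v in range(160,240,8):
    r=(P[v]-c)@n;ok=np.where(r>-8)[0];ok=ok[(ok>325)&(ok<400)]
    print(v,ok.min(),ok.max(),P[v,ok.min()].round(1),P[v,ok.max()].round(1),"mid y",(P[v,ok.min(),1]+P[v,ok.max(),1])/2, "x",P[v,365,0].round(0))
# knob
for nm,A in(("top",P),("side",Q)):
    m=(A[...,2]>90)&(A[...,2]<125)&(abs(A[...,0]-520)<50)&(abs(A[...,1]+195)<45)
    if m.sum():
        z=A[m];print(nm,"knob",z.mean(0).round(1),z.min(0).round(1),z.max(0).round(1),len(z))
E
```

```text
floor [590.6 -55.  154.7] [-0.4945 -0.0065  0.8692] [ 5.68930060e-01  7.43952512e-03 -1.80915831e+02] 1.5440862911405955 tilt 29.638954214266157 az 0.7491766187976999
side residual pct [-1.4  0.3  1.4  2.4  4. ] 252
top 550 L -25.9 -12.6 R -93.4 -80.2 mid -52.3 57 62
top 578 L -25.8 -12.6 R -92.9 -79.4 mid -51.9 82 95
top 606 L -24.7 -11.8 R -92.0 -79.3 mid -51.5 87 100
top 634 L -24.6 -11.5 R -92.1 -78.2 mid -50.6 93 103
top 662 L -23.9 -10.8 R -90.9 -77.7 mid -50.5 96 111
side 550 L -19.7 -10.3 R -94.8 -76.5 mid -50.6 32 43
side 578 L -23.3 -8.3 R -95.9 -76.3 mid -49.6 52 65
side 606 L -22.0 -8.8 R -95.9 -75.6 mid -49.1 50 70
side 634 L -18.9 -8.7 R -96.5 -75.0 mid -48.9 57 71
side 662 L -19.0 -9.2 R -96.2 -74.0 mid -48.3 55 72
160 335 397 [672.6  14.4 201.5] [ 674.1 -115.   201.6] mid y -50.325858074117264 x 673.0
168 335 397 [657.5  13.8 192.8] [ 658.5 -116.2  195.1] mid y -51.20119333226748 x 658.0
176 335 396 [642.1  13.2 183.9] [ 643.7 -116.4  183.2] mid y -51.61117014580776 x 643.0
184 335 395 [626.5  12.6 174. ] [ 627.7 -115.6  175.7] mid y -51.54571885098535 x 627.0
192 334 395 [610.8  14.  162.8] [ 611.6 -117.   168.2] mid y -51.49561961528321 x 611.0
200 334 394 [593.9  13.7 158.4] [ 595.6 -117.   156.9] mid y -51.649540067525365 x 595.0
208 334 393 [577.7  12.9 146.5] [ 579.1 -116.5  147.7] mid y -51.764001708906534 x 578.0
216 334 393 [560.8  12.4 138.5] [ 562.6 -118.8  135.2] mid y -53.18668914329047 x 562.0
224 334 392 [543.6  11.9 130.6] [ 545.2 -117.6  129.3] mid y -52.833939230008674 x 544.0
232 334 392 [526.2  11.3 121.1] [ 527.9 -119.6  118.2] mid y -54.1412375244485 x 527.0
top knob [ 524.6 -195.3  108.9] [ 506.4 -205.6   90.1] [ 543.6 -187.5  116.9] 132
side knob [ 525.7 -194.3  104.9] [ 507.8 -206.1   90.6] [ 544.1 -186.2  117.6] 103
```

```bash
python3 - <<'E'
from h import *
for nm in("top","side"):
    d=load(nm+"0");A=cloud(d);A[d["range_z"]==0]=np.nan
    near=(abs(A[...,0]-450)<90)&(abs(A[...,1]-370)<80)
    out={}
    for lab,lo,hi in(("body",20,31),("tab",48,64)):
        m=near&(A[...,2]>lo)&(A[...,2]<hi);p=A[m]
        (cx,cy),(w,h),a=cv2.minAreaRect(p[:,:2].astype(np.float32))
        c=p.mean(0);e=np.linalg.svd(p[:,:2]-c[:2])[2][0];e*=np.sign(-e[0])
        t=(p[:,:2]-c[:2])@e
        print(nm,lab,len(p),"mean",c.round(1),"rect",round(cx,1),round(cy,1),round(w,1),round(h,1),"az",np.degrees(np.arctan2(e[1],e[0])).round(2),"ext",t.min().round(1),t.max().round(1),"ends",(c[:2]+e*t.min()).round(1),(c[:2]+e*t.max()).round(1))
    # colour masks
    im=d["color"];H,S,V=cv2.split(cv2.cvtColor(im,cv2.COLOR_BGR2HSV))
    g=((H>45)&(H<75)&(S>120))
    m=(near&~g&(A[...,2]>6)).astype(np.uint8);pts=np.argwhere(m)[:,::-1];print(nm,"sil",len(pts),pts.min(0),pts.max(0))
    z=im[225:300,155:225] if nm=="top" else im[290:350,305:380]
    cv2.imwrite(f"pics/{nm}cell.png",cv2.resize(z,None,fx=8,fy=8,interpolation=cv2.INTER_CUBIC))
E
```

```text
top body 556 mean [463.3 365.   27.4] rect 461.0 367.6 46.4 129.8 az 157.27 ext -62.1 67.9 ends [520.6 341. ] [400.7 391.2]
top tab 129 mean [426.2 384.3  56.7] rect 425.6 385.5 12.4 50.2 az 153.59 ext -24.0 26.1 ends [447.7 373.6] [402.8 396. ]
top sil 833 [167 233] [204 286]
side body 488 mean [464.7 373.5  27.9] rect 464.4 372.5 46.0 131.7 az 149.89 ext -67.2 64.9 ends [522.8 339.7] [408.5 406. ]
side tab 158 mean [426.9 387.7  56.9] rect 427.0 386.2 13.3 50.4 az 154.37 ext -25.9 24.4 ends [450.3 376.5] [404.9 398.2]
side sil 1050 [314 299] [386 341]
```

View pics/topcell.png

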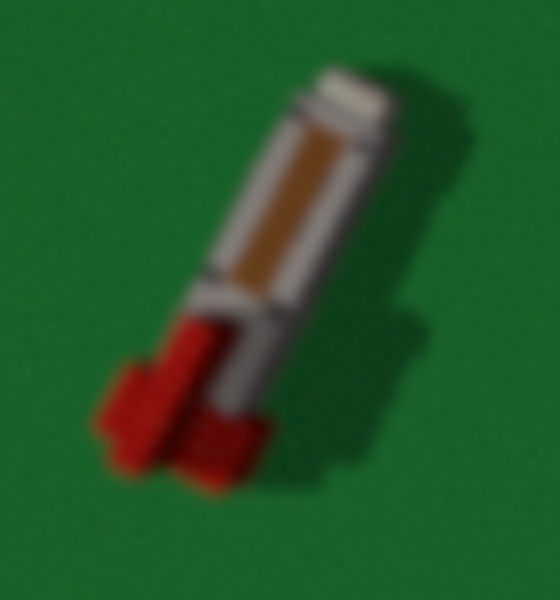

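View pics/sidecell.png

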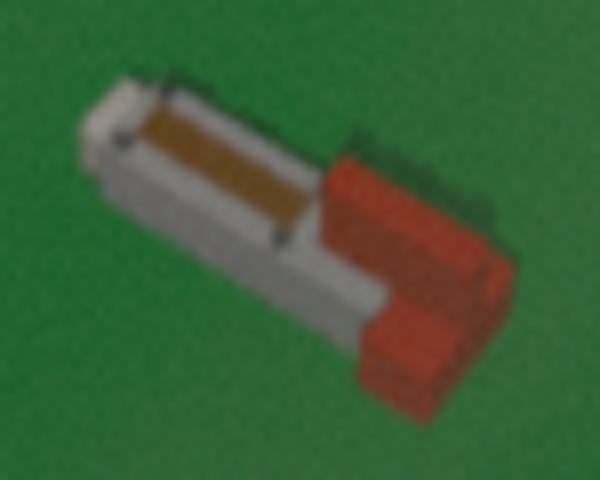

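The depth and colour in both views agree. The red tab's centre is at about (426,386), azimuth ≈154°, with the head towards the robot. The white foot is at about (350,90) in the top crop.

```bash
cat >> h.py <<'E'
from scipy.spatial.transform import Rotation as Ro
def state():
    from rig import ctrl
    s=ctrl.sense();q=s["ee_rot"];return s,np.array(s["eef_pos"]),Ro.from_quat([q[1],q[2],q[3],q[0]])
def down(az):  # tool x at azimuth az deg, pointing down
    a=np.radians(az);x=np.array([np.cos(a),np.sin(a),0]);z=np.array([0,0,-1.]);return Ro.from_matrix(np.c_[x,np.cross(z,x),z])
def delta(p,R=None):
    s,c,Rc=state();d=Rc.inv().apply(np.array(p,float)-c);print("t",round(s["time_s"],2),"pos",c.round(1),"tool shift",d.round(1),"turn(6deg)",None if R is None else ((Rc.inv()*R).as_rotvec(True)/6).round(3),"F",np.round(s["force"],1),"grip",round(s["grip_width"],3),"q",np.round(s["joints"],2))
E
python3 -c "
from h import *
delta([435.3,381.5,130],down(154.1));delta([435.3,381.5,32],down(154.1))"
```

```text
t 0.1 pos [234.7 469.4 230.8] tool shift [-218.7   11.2  100.8] turn(6deg) [-0.01  -0.002 -0.112] F [-0.2 -0.6 -0.6] grip 0.999 q [ 0.88  0.31  1.5  -0.    1.33 -0.22]
t 0.1 pos [234.7 469.4 230.8] tool shift [-218.7   11.4  198.8] turn(6deg) [-0.01  -0.002 -0.112] F [-0.2 -0.6 -0.6] grip 0.999 q [ 0.88  0.31  1.5  -0.    1.33 -0.22]
```

Request:
carry_out(
  plan=[
    [50,[-27,1.4,12.5],[0,0,-0.11]],
    [50,[-27,1.4,12.5],[0,0,0]],
    [50,[-27,1.4,12.5],[0,0,0]],
    [50,[-27,1.4,12.5],[0,0,0]],
    [50,[-27,1.4,12.5],[0,0,0]],
    [50,[-27,1.4,12.5],[0,0,0]],
    [50,[-27,1.4,12.5],[0,0,0]],
    [50,[-27,1.4,12.5],[0,0,0]],
    [50,[0,0,0],[0,0,0]],
    [50,[0,0,0],[0,0,0]],
    [50,[0,0,0],[0,0,0]],
  ],
  grip_force=60,
)

```text
time_s: 1.02
eef_pos: [433.4, 385.1, 131.4]
ee_rot: [-0.0, 0.224, 0.975, -0.0]
force: [0.9, 0.2, 0.1]
grip_width: 0.588
```

```bash
python3 - <<'E'
from h import *
from rig import ctrl
delta([435.3,381.5,32],down(154.1))
a=ctrl.capture("side");b=ctrl.capture("top")
i=np.hstack([cv2.resize(a["color"][220:360,260:440],(400,311)),cv2.resize(b["color"][180:320,100:280],(400,311))]);cv2.imwrite("pics/hover.png",i)
E
```

```text
t 1.02 pos [433.4 385.1 131.4] tool shift [-3.3 -2.5 99.4] turn(6deg) [-0.002 -0.004 -0.002] F [0.9 0.2 0.1] grip 0.588 q [ 0.52  0.52  1.46  0.    1.16 -0.59]
```

View pics/hover.png

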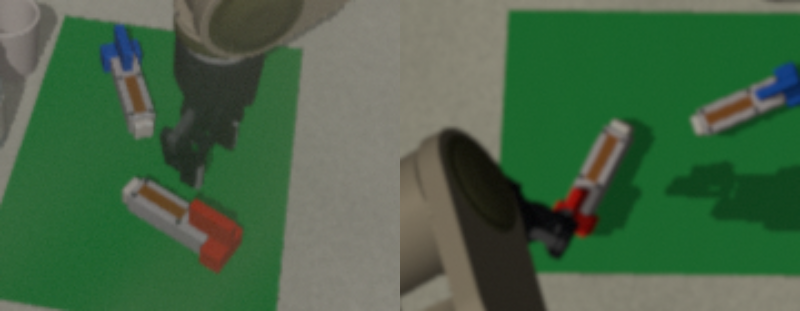

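```bash
python3 - <<'E'
from h import *
print(proj(load("side0"),[433.4,385.1,131.4]),proj(load("top0"),[433.4,385.1,131.4]),proj(load("side0"),[435,381.5,56]))
E
```

```text
(np.float64(354.37502759480003), np.float64(294.7569139925471)) (np.float64(163.6093295538055), np.float64(272.20895829294085)) (np.float64(351.99645239751743), np.float64(314.562156687171))
```

Request:
carry_out(
  plan=[
    [50,[-3.3,-2.5,10],[0,0,0]],
    [50,[0,0,12],[0,0,0]],
    [50,[0,0,12],[0,0,0]],
    [50,[0,0,12],[0,0,0]],
    [50,[0,0,0],[0,0,0]],
    [50,[0,0,0],[0,0,0]],
  ],
)

```text
time_s: 1.62
eef_pos: [435.3, 381.2, 84.9]
ee_rot: [-0.0, 0.224, 0.975, -0.0]
force: [-0.0, -0.3, 0.2]
grip_width: 0.582
```

```bash
python3 - <<'E'
from h import *
from rig import ctrl
delta([435.3,381.5,32],down(154.1))
a=ctrl.capture("side");b=ctrl.capture("top")
i=np.hstack([cv2.resize(a["color"][270:360,300:400],(400,360),interpolation=2),cv2.resize(b["color"][220:310,140:240],(400,360),interpolation=2)]);cv2.imwrite("pics/hover2.png",i)
E
```

```text
t 1.62 pos [435.3 381.2  84.9] tool shift [ 0.1  0.3 52.9] turn(6deg) [-0.008 -0.005  0.003] F [-0.  -0.3  0.2] grip 0.582 q [ 0.52  0.58  1.51 -0.    1.06 -0.6 ]
```

View pics/hover2.png

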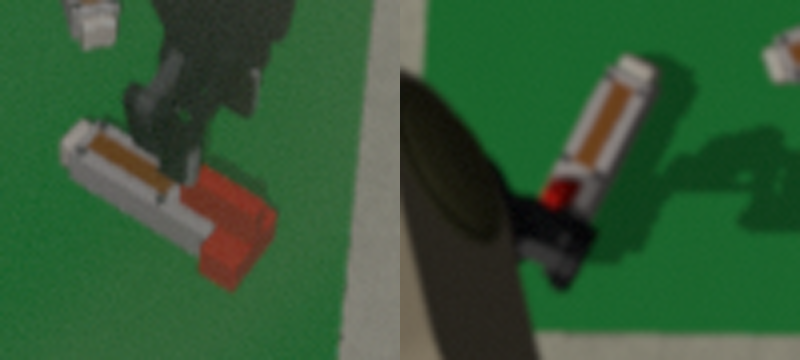

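```bash
python3 - <<'E'
from h import *
s=load("side0");t=load("top0")
for sg in(1,-1):
    p=np.array([435.3,381.2,90])+sg*25*np.array([.437,.9,0])
    a=proj(s,p);b=proj(t,p);print((a[0]-300)*4,(a[1]-270)*4,400+(b[0]-140)*4,(b[1]-220)*4)
E
```

```text
184.8412208327527 170.97341437182467 490.14419980859225 181.8550029678413
235.98576972606406 110.58006188566173 566.4623182928799 221.2832779935884
```

The near fingertip shows at about (188,178), as predicted, and the far one at about (250,105), so they straddle the tab. I'll descend and grip.

Request:
carry_out(
  plan=[
    [50,[0,0.2,12],[0,0,0]],
    [50,[0,0,12],[0,0,0]],
    [50,[0,0,12],[0,0,0]],
    [50,[0,0,12],[0,0,0]],
    [50,[0,0,5],[0,0,0]],
    [50,[0,0,0],[0,0,0]],
    [0,[0,0,0],[0,0,0]],
    [0,[0,0,0],[0,0,0]],
    [0,[0,0,0],[0,0,0]],
    [0,[0,0,0],[0,0,0]],
    [0,[0,0,0],[0,0,0]],
    [0,[0,0,0],[0,0,0]],
    [0,[0,0,0],[0,0,0]],
    [0,[0,0,0],[0,0,0]],
    [0,[0,0,0],[0,0,0]],
  ],
)

```text
time_s: 2.97
eef_pos: [436.2, 381.6, 32.8]
ee_rot: [0.0, 0.224, 0.975, 0.0]
force: [-1.4, -1.2, 4.7]
grip_width: 0.129
```

Request:
carry_out(
  plan=[
    [0,[0,0,-10],[0,0,0]],
    [0,[0,0,-20],[0,0,0]],
    [0,[0,0,-20],[0,0,0]],
    [0,[0,0,-20],[0,0,0]],
    [0,[0,0,0],[0,0,0]],
    [0,[0,0,0],[0,0,0]],
  ],
)

```text
time_s: 3.47
eef_pos: [435.9, 381.5, 102.6]
ee_rot: [0.0, 0.224, 0.975, 0.0]
force: [-0.3, -0.6, -3.3]
grip_width: 0.129
```

```bash
python3 - <<'E'
from h import *
from rig import ctrl
delta([435.3,381.5,110],down(154.1))
a=ctrl.capture("side");b=ctrl.capture("top")
i=np.hstack([cv2.resize(a["color"][250:350,300:400],(400,400),interpolation=2),cv2.resize(b["color"][220:320,130:230],(400,400),interpolation=2)]);cv2.imwrite("pics/lift.png",i)
E
```

```text
t 3.47 pos [435.9 381.5 102.6] tool shift [ 0.6 -0.3 -7.4] turn(6deg) [ 0.008  0.005 -0.002] F [-0.3 -0.6 -3.3] grip 0.129 q [ 0.52  0.56  1.49  0.    1.1  -0.6 ]
```

View pics/lift.png

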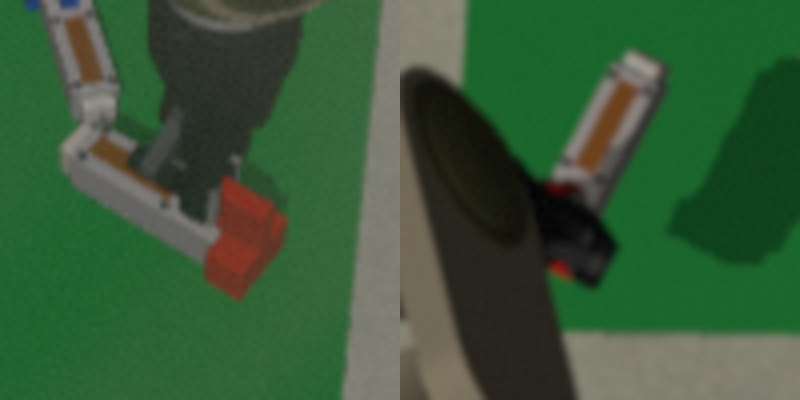

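The cell is held level, its weight reads about 2.6–3 N, and the opening is 11 mm. I'll raise it and turn it round.

Request:
carry_out(
  plan=[
    [0,[0,0,-20],[0,0,0]],
    [0,[0,0,-30],[0,0,0]],
    [0,[0,0,-30],[0,0,0]],
    [0,[0,0,-30],[0,0,0]],
    [0,[0,0,-30],[0,0,0]],
    [0,[0,0,-30],[0,0,0]],
    [0,[0,0,-30],[0,0,0]],
    [0,[0,0,-20],[0,0,0]],
    [0,[0,0,0],[0,0,0.5]],
    [0,[0,0,0],[0,0,1]],
    [0,[0,0,0],[0,0,1]],
    [0,[0,0,0],[0,0,1]],
    [0,[0,0,0],[0,0,1]],
    [0,[0,0,0],[0,0,1]],
    [0,[0,0,0],[0,0,1]],
    [0,[0,0,0],[0,0,1]],
    [0,[0,0,0],[0,0,1]],
    [0,[0,0,0],[0,0,1]],
    [0,[0,0,0],[0,0,1]],
    [0,[0,0,0],[0,0,1]],
  ],
)

```text
time_s: 5.23
eef_pos: [435.8, 381.4, 320.5]
ee_rot: [-0.0, 0.739, 0.674, -0.002]
force: [-0.4, -0.3, -2.7]
grip_width: 0.126
```

Request:
carry_out(
  plan=[
    [0,[0,0,0],[0,0,1]],
    [0,[0,0,0],[0,0,1]],
    [0,[0,0,0],[0,0,1]],
    [0,[0,0,0],[0,0,1]],
    [0,[0,0,0],[0,0,1]],
    [0,[0,0,0],[0,0,1]],
    [0,[0,0,0],[0,0,1]],
    [0,[0,0,0],[0,0,1]],
    [0,[0,0,0],[0,0,1]],
    [0,[0,0,0],[0,0,1]],
    [0,[0,0,0],[0,0,1]],
    [0,[0,0,0],[0,0,1]],
    [0,[0,0,0],[0,0,1]],
    [0,[0,0,0],[0,0,1]],
    [0,[0,0,0],[0,0,0]],
    [0,[0,0,0],[0,0,0]],
  ],
)

```text
time_s: 6.57
eef_pos: [435.8, 381.4, 321.0]
ee_rot: [0.001, 1.0, 0.011, -0.001]
force: [-0.5, 0.5, -3.0]
grip_width: 0.128
```

```bash
python3 - <<'E'
from h import *
yaw=np.radians(1.1);u=np.array([np.cos(yaw)*.866,np.sin(yaw)*.866,.5]);n=np.array([-np.cos(yaw)*.5,-np.sin(yaw)*.5,.866])
L=np.array([617.6,-51.,170.9]);p=L+25*u+32.5*n;print(p)
R=Ro.from_matrix(np.c_[u,np.cross(-n,u),-n])
delta([p[0],p[1],p[2]+120],down(1.1));delta(p,R)
E
```

```text
[622.99900485 -50.89633381 211.545     ]
t 6.57 pos [435.8 381.4 321. ] tool shift [177.6 436.3 -10.4] turn(6deg) [0.01  0.019 0.027] F [-0.5  0.5 -3. ] grip 0.128 q [ 0.52  0.4   1.15 -0.    1.6   2.07]
t 6.57 pos [435.8 381.4 321. ] tool shift [177.8 436.1 109.6] turn(6deg) [3.000e-03 5.019e+00 2.900e-02] F [-0.5  0.5 -3. ] grip 0.128 q [ 0.52  0.4   1.15 -0.    1.6   2.07]
```

Request:
carry_out(
  plan=[
    [0,[5,12,-1],[0,0,0.03]],
    [0,[10,25,-1],[0,0,0]],
    [0,[10,25,-1],[0,0,0]],
    [0,[10,25,-1],[0,0,0]],
    [0,[10,25,-1],[0,0,0]],
    [0,[10,25,-1],[0,0,0]],
    [0,[10,25,-1],[0,0,0]],
    [0,[10,25,-1],[0,0,0]],
    [0,[10,25,-1],[0,0,0]],
    [0,[10,25,-1],[0,0,0]],
    [0,[10,25,0],[0,0,0]],
    [0,[10,25,0],[0,0,0]],
    [0,[10,25,0],[0,0,0]],
    [0,[10,25,0],[0,0,0]],
    [0,[10,25,0],[0,0,0]],
    [0,[10,25,0],[0,0,0]],
    [0,[10,25,0],[0,0,0]],
    [0,[10,24,0],[0,0,0]],
    [0,[0,0,0],[0,0,0]],
  ],
)

```text
time_s: 8.15
eef_pos: [618.5, -56.8, 330.7]
ee_rot: [0.001, 1.0, 0.007, -0.001]
force: [-0.8, 0.1, -2.3]
grip_width: 0.128
```

Request:
carry_out(
  plan=[
    [0,[0,0,0],[0,0.5,0]],
    [0,[0,0,0],[0,0.9,0]],
    [0,[0,0,0],[0,0.9,0]],
    [0,[0,0,0],[0,0.9,0]],
    [0,[0,0,0],[0,0.9,0]],
    [0,[0,0,0],[0,0.9,0]],
    [0,[0,0,0],[0,0,0]],
    [0,[0,0,0],[0,0,0]],
    [0,[0,0,0],[0,0,0]],
  ],
)

```text
time_s: 8.9
eef_pos: [618.0, -52.1, 332.7]
ee_rot: [-0.002, 0.966, 0.008, 0.258]
force: [0.5, -0.9, -1.2]
grip_width: 0.127
```

```bash
cat >> h.py <<'E'
yaw=np.radians(1.1);U=np.array([np.cos(yaw)*.866,np.sin(yaw)*.866,.5]);N=np.array([-np.cos(yaw)*.5,-np.sin(yaw)*.5,.866])
L=np.array([617.6,-51.,170.9]);PL=L+25*U+32.5*N
RL=Ro.from_matrix(np.c_[U,np.cross(-N,U),-N])
E
python3 - <<'E'
from h import *
from rig import ctrl
delta(PL,RL);delta(PL+60*N,RL)
a=ctrl.capture("side");b=ctrl.capture("top");pickle.dump(a,open("s1.pkl","wb"));pickle.dump(b,open("t1.pkl","wb"))
i=np.hstack([cv2.resize(a["color"][40:240,220:420],(400,400),interpolation=2),cv2.resize(b["color"][110:310,270:470],(400,400),interpolation=2)]);cv2.imwrite("pics/over.png",i)
E
```

```text
t 8.9 pos [618.  -52.1 332.7] tool shift [-56.1  -1.3 107.5] turn(6deg) [ 0.02   0.015 -0.018] F [ 0.5 -0.9 -1.2] grip 0.127 q [-0.35  0.2   1.47  0.21  0.99  1.13]
t 8.9 pos [618.  -52.1 332.7] tool shift [-56.2  -1.1  47.5] turn(6deg) [ 0.02   0.015 -0.018] F [ 0.5 -0.9 -1.2] grip 0.127 q [-0.35  0.2   1.47  0.21  0.99  1.13]
```

View pics/over.png

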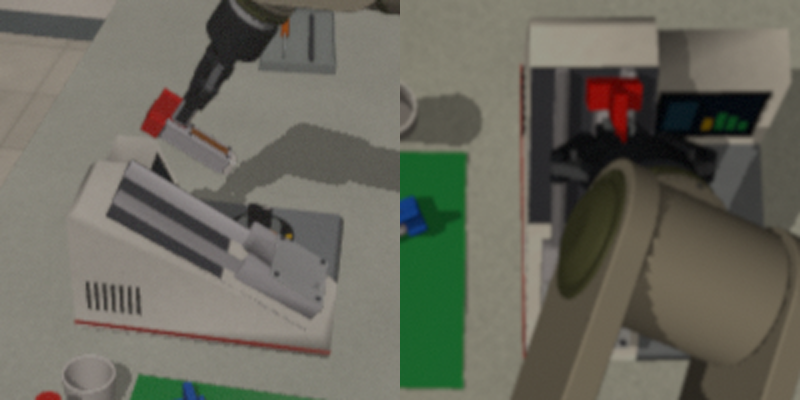

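The side view shows the cell tilted parallel to the channel, with its head (red, about (162,113)) uphill and the foot at about (230,165) pointing downhill. I'll check the slip angle and the offset from the TCP.

```bash
python3 - <<'E'
from h import *
s,c,Rc=state()
B=np.c_[U,np.cross(N,U),N]
for nm in("s1","t1"):
    d=load(nm);A=cloud(d);A[d["range_z"]==0]=np.nan
    im=d["color"];H,S,V=cv2.split(cv2.cvtColor(im,cv2.COLOR_BGR2HSV))
    q=(A-c)@B
    q=(A-c)@np.c_[Rc.apply([1,0,0]),-Rc.apply([0,1,0]),-Rc.apply([0,0,1])]
    red=((H<6)|(H>172))&(S>150)
    near=(abs(q[...,0])<110)&(abs(q[...,1])<30)&(q[...,2]>-40)&(q[...,2]<40)
    m=near&(q[...,0]<-30)&(q[...,2]>-11)&(q[...,2]<-1);p=q[m]
    if len(p)>10:
        k=np.polyfit(p[:,0],p[:,2],1);print(nm,"body top pts",len(p),"slope deg",np.degrees(np.arctan(k[0])).round(2),"z at x=-60",np.polyval(k,-60).round(1),"x min",q[near][:,0].min().round(1),"y range",np.percentile(p[:,1],[2,98]).round(1))
    m=near&red;p=q[m]
    if len(p)>10:
        print(nm,"red",len(p),np.percentile(p,2,axis=0).round(1),np.percentile(p,98,axis=0).round(1))
        h=p[(p[:,2]>-12)&(p[:,2]<-1)]
        if len(h):print("  head top",len(h),h.mean(0).round(1),np.percentile(h[:,1],[2,98]).round(1))
        h=p[p[:,2]>15];
        if len(h):print("  tab top",len(h),h.mean(0).round(1),np.percentile(h[:,1],[2,98]).round(1),h[:,2].max().round(1))
E
```

```text
s1 body top pts 166 slope deg 1.9 z at x=-60 -5.3 x min -89.6 y range [-15.2  16.3]
s1 red 218 [ 16.    0.4 -26.5] [39.7 25.4 27.1]
  head top 72 [29.4 14.6 -5. ] [ 1.7 25.5]
  tab top 48 [26.8  4.4 22.2] [-0.8  8.8] 28.6
t1 red 538 [  4.  -20.7 -22. ] [39.1 23.4 27.3]
  head top 269 [29.   2.6 -5.7] [-21.3  23.3]
  tab top 175 [21.5  0.6 24. ] [-5.3  6.6] 34.8
```

Request:
carry_out(
  plan=[
    [0,[-10,-0.3,8],[0.02,0.015,-0.02]],
    [0,[-14,-0.4,12],[0,0,0]],
    [0,[-14,-0.4,12],[0,0,0]],
    [0,[-12,-0.2,12],[0,0,0]],
    [0,[-6,0,12],[0,0,0]],
    [0,[0,0,12],[0,0,0]],
    [0,[0,0,12],[0,0,0]],
    [0,[0,0,9],[0,0,0]],
    [0,[0,0,5],[0,0,0]],
    [0,[0,0,0],[0,0,0]],
    [0,[0,0,0],[0,0,0]],
    [0,[0,0,0],[0,0,0]],
  ],
)

```text
time_s: 10.0
eef_pos: [616.7, -50.4, 223.6]
ee_rot: [-0.003, 0.966, 0.009, 0.26]
force: [-0.1, 0.6, -2.3]
grip_width: 0.13
```

```bash
python3 - <<'E'
from h import *
from rig import ctrl
delta(PL,RL)
a=ctrl.capture("side");b=ctrl.capture("top");pickle.dump(a,open("s2.pkl","wb"));pickle.dump(b,open("t2.pkl","wb"))
i=np.hstack([cv2.resize(a["color"][90:190,240:340],(400,400),interpolation=2),cv2.resize(b["color"][120:220,320:420],(400,400),interpolation=2)]);cv2.imwrite("pics/over2.png",i)
B=np.c_[U,np.cross(N,U),N]
for nm,d in(("s",a),("t",b)):
    A=cloud(d);A[d["range_z"]==0]=np.nan;im=d["color"];H,S,V=cv2.split(cv2.cvtColor(im,cv2.COLOR_BGR2HSV));red=((H<6)|(H>172))&(S>150)
    q=(A-L)@B;m=red&(abs(q[...,0])<110)&(abs(q[...,1])<40)&(q[...,2]<90);p=q[m]
    print(nm,len(p),np.percentile(p,2,axis=0).round(1),np.percentile(p,98,axis=0).round(1))
    # rails
    m=(q[...,2]>14)&(q[...,2]<27)&(abs(q[...,0])<100)&(abs(q[...,1])>24)&(abs(q[...,1])<50);y=q[...,1][m];print("rails",np.median(y[y>0]),np.median(y[y<0]))
E
```

```text
t 10.0 pos [616.7 -50.4 223.6] tool shift [-0.6  0.6 13.6] turn(6deg) [-0.001 -0.024 -0.005] F [-0.1  0.6 -2.3] grip 0.13 q [-0.35  0.28  1.66  0.27  0.73  1.04]
s 204 [41.9  0.4 18.7] [66.4 25.5 72.7]
rails 37.47967883193823 -34.48898304106346
t 433 [ 26.1 -19.8   1. ] [64.9 23.9 73.1]
rails 33.87400901402819 -34.52532337562119
```

View pics/over2.png

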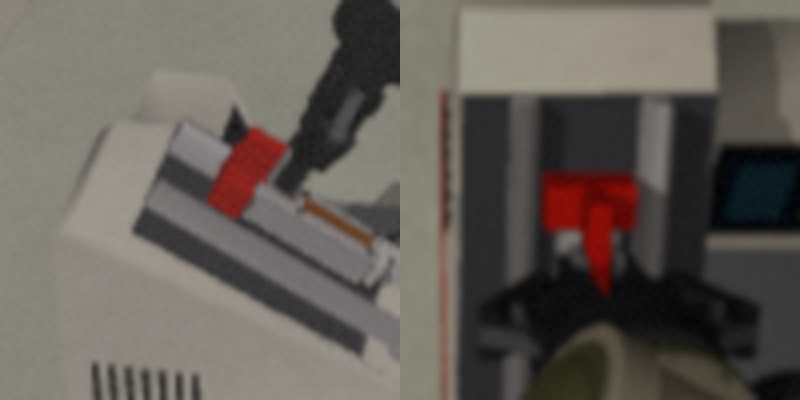

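Request:
carry_out(
  plan=[
    [0,[0,1,4],[0,0,0]],
    [0,[0,0,4],[0,0,0]],
    [0,[0,0,2],[0,0,0]],
    [0,[0,0,0],[0,0,0]],
    [0,[0,0,0],[0,0,0]],
  ],
)

```text
time_s: 10.52
eef_pos: [621.5, -51.3, 214.0]
ee_rot: [-0.003, 0.966, 0.009, 0.259]
force: [-0.2, -1.1, -2.3]
grip_width: 0.127
```

```bash
python3 - <<'E'
from h import *
delta(PL,RL)
E
```

```text
t 10.52 pos [621.5 -51.3 214. ] tool shift [ 0.1 -0.3  2.9] turn(6deg) [-0.005 -0.011 -0.008] F [-0.2 -1.1 -2.3] grip 0.127 q [-0.35  0.3   1.66  0.28  0.71  1.04]
```

Request:
carry_out(
  plan=[
    [0,[0,0,1],[0,0,0]],
    [0,[0,0,1],[0,0,0]],
    [0,[0,0,0],[0,0,0]],
  ],
)

```text
time_s: 10.77
eef_pos: [622.5, -51.2, 212.4]
ee_rot: [-0.003, 0.966, 0.009, 0.26]
force: [-0.4, -0.6, -3.2]
grip_width: 0.127
```

Request:
carry_out(
  plan=[
    [0,[0,0,1],[0,0,0]],
    [0,[0,0,0],[0,0,0]],
  ],
)

```text
time_s: 10.93
eef_pos: [623.0, -51.3, 211.5]
ee_rot: [-0.003, 0.966, 0.009, 0.26]
force: [-0.9, -0.4, -2.9]
grip_width: 0.125
```

Request:
carry_out(
  plan=[
    [0,[0,0,1],[0,0,0]],
    [0,[0,0,0],[0,0,0]],
  ],
)

```text
time_s: 11.1
eef_pos: [623.5, -51.2, 210.6]
ee_rot: [-0.003, 0.966, 0.009, 0.259]
force: [0.4, -1.0, -1.4]
grip_width: 0.124
```

```bash
python3 - <<'E'
from h import *
delta(PL,RL)
E
```

```text
t 11.1 pos [623.5 -51.2 210.6] tool shift [ 0.1 -0.3 -1. ] turn(6deg) [-0.004 -0.014 -0.009] F [ 0.4 -1.  -1.4] grip 0.124 q [-0.34  0.31  1.66  0.28  0.7   1.04]
```

Request:
carry_out(
  plan=[
    [0,[0,0,1],[0,0,0]],
    [0,[0,0,0],[0,0,0]],
  ],
)

```text
time_s: 11.27
eef_pos: [624.0, -51.2, 210.2]
ee_rot: [-0.003, 0.966, 0.009, 0.26]
force: [-1.9, 0.8, 0.3]
grip_width: 0.128
```

Request:
carry_out(
  plan=[
    [0,[0,0,1],[0,0,0]],
    [0,[0,0,0],[0,0,0]],
  ],
)

```text
time_s: 11.43
eef_pos: [624.3, -51.2, 210.3]
ee_rot: [-0.003, 0.966, 0.009, 0.26]
force: [-11.2, 0.1, 8.1]
grip_width: 0.127
```

There is contact with the floor (about 15 N normal). I'll ease off 1 mm and let go.

Request:
carry_out(
  plan=[
    [0,[0,0,-1],[0,0,0]],
    [0,[0,0,0],[0,0,0]],
    [60,[0,0,0],[0,0,0]],
    [60,[0,0,0],[0,0,0]],
    [60,[0,0,0],[0,0,0]],
    [60,[0,0,0],[0,0,0]],
    [60,[0,0,0],[0,0,0]],
    [60,[0,0,0],[0,0,0]],
    [60,[0,0,0],[0,0,0]],
    [60,[0,0,0],[0,0,0]],
    [60,[0,0,0],[0,0,0]],
    [60,[0,0,0],[0,0,0]],
    [60,[0,0,0],[0,0,0]],
    [60,[0,0,0],[0,0,0]],
  ],
)

```text
time_s: 12.6
eef_pos: [624.0, -51.2, 209.9]
ee_rot: [-0.003, 0.966, 0.009, 0.26]
force: [-0.5, 0.4, 0.3]
grip_width: 0.703
```

```bash
python3 - <<'E'
from h import *
from rig import ctrl
delta(PL,RL)
a=ctrl.capture("side");b=ctrl.capture("top")
i=np.hstack([cv2.resize(a["color"][90:220,240:400],(400,325),interpolation=2),cv2.resize(b["color"][120:300,320:480],(400,450),interpolation=2)[:325]]);cv2.imwrite("pics/rel.png",i)
E
```

```text
t 12.6 pos [624.  -51.2 209.9] tool shift [-0.  -0.4 -1.9] turn(6deg) [-0.004 -0.016 -0.009] F [-0.5  0.4  0.3] grip 0.703 q [-0.34  0.31  1.66  0.28  0.7   1.04]
```

View pics/rel.png

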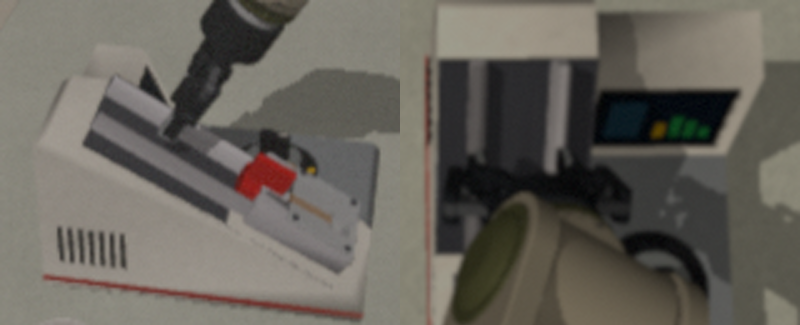

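The cell has slid down and its red head, at about (267,177), is against the shoulders with the fingers clear. I'll retreat and check.

Request:
carry_out(
  plan=[
    [60,[0,0,-15],[0,0,0]],
    [60,[0,0,-25],[0,0,0]],
    [60,[0,0,-25],[0,0,0]],
    [60,[0,0,-25],[0,0,0]],
    [60,[0,0,-25],[0,0,0]],
    [60,[0,0,-15],[0,0,0]],
    [60,[0,0,0],[0,-1,0]],
    [60,[0,0,0],[0,-1,0]],
    [60,[0,0,0],[0,-1,0]],
    [60,[0,0,0],[0,-1,0]],
    [60,[0,0,0],[0,-1,0]],
    [60,[0,0,0],[0,0,0]],
    [60,[0,0,0],[0,0,0]],
  ],
)

```text
time_s: 13.78
eef_pos: [559.4, -52.5, 321.4]
ee_rot: [-0.001, 1.0, 0.01, 0.001]
force: [-0.4, -0.3, -1.0]
grip_width: 0.702
```

```bash
python3 - <<'E'
from h import *
from rig import ctrl
delta([525,-195,200],down(1.1))
a=ctrl.capture("side");b=ctrl.capture("top");pickle.dump(a,open("s3.pkl","wb"));pickle.dump(b,open("t3.pkl","wb"))
i=np.hstack([cv2.resize(a["color"][110:210,290:390],(400,400),interpolation=2),cv2.resize(b["color"][200:300,320:420],(400,400),interpolation=2)]);cv2.imwrite("pics/home.png",i)
B=np.c_[U,np.cross(N,U),N];O=np.array([505,-53.2,105.9])
for nm,d in(("s",a),("t",b)):
    A=cloud(d);A[d["range_z"]==0]=np.nan;im=d["color"];H,S,V=cv2.split(cv2.cvtColor(im,cv2.COLOR_BGR2HSV));red=((H<6)|(H>172))&(S>150)
    q=(A-O)@B;m=red&(abs(q[...,0])<130)&(abs(q[...,1])<40)&(q[...,2]<90);p=q[m]
    if len(p):print(nm,len(p),np.percentile(p,2,axis=0).round(1),np.percentile(p,98,axis=0).round(1))
    if len(p):
        h=p[p[:,2]>46];c=h.mean(0);e=np.linalg.svd(h-c)[2][0];print("tab",len(h),c.round(1),e.round(3))
E
```

```text
t 13.78 pos [559.4 -52.5 321.4] tool shift [-37.5 142.  121.2] turn(6deg) [-0.012 -0.026  0.001] F [-0.4 -0.3 -1. ] grip 0.702 q [-0.3   0.35  1.21  0.    1.57  1.25]
s 239 [11.2 -3.2 13.4] [57.5 23.2 57.9]
tab 73 [34.   3.  52.6] [-0.999  0.038 -0.033]
t 228 [ 11.7 -21.3   9. ] [56.   5.5 58.1]
tab 128 [34.4  0.1 54.9] [-0.997  0.02   0.08 ]
```

View pics/home.png

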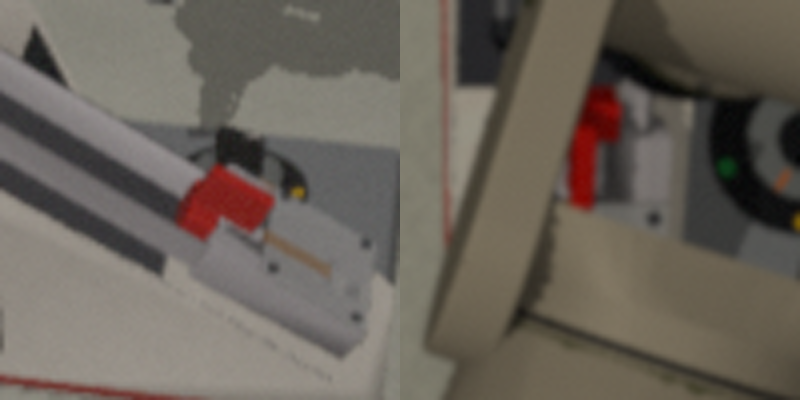

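The cell is home: the tab's centre is about 35 mm uphill of the channel origin, its axis is within about 2° and the heights match. Next I'll refine the knob position.

```bash
python3 - <<'E'
from h import *
for nm in("top0","side0"):
    d=load(nm);A=cloud(d);A[d["range_z"]==0]=np.nan
    m=(A[...,2]>98)&(A[...,2]<125)&(abs(A[...,0]-525)<35)&(abs(A[...,1]+195)<30);p=A[m]
    r=cv2.minAreaRect(p[:,:2].astype(np.float32));z=p[:,2];print(nm,len(p),"z med",np.median(z),np.percentile(z,[10,90]).round(1),"mean",p.mean(0).round(1),"rect",np.round(r[0],1),np.round(r[1],1),r[2])
    top=p[z>106];r=cv2.minAreaRect(top[:,:2].astype(np.float32));print("  top",len(top),top.mean(0).round(1),np.round(r[0],1),np.round(r[1],1),round(r[2],1))
# ring black dial circle: ring outer via image
d=load("top0");z=d["color"][205:270,388:453];cv2.imwrite("pics/knob.png",cv2.resize(z,None,fx=8,fy=8,interpolation=2))
d=load("side0");z=d["color"][130:175,320:385];cv2.imwrite("pics/knobs.png",cv2.resize(z,None,fx=8,fy=8,interpolation=2))
E
```

```text
top0 119 z med 111.8067936413787 [104.  114.5] mean [ 524.6 -195.7  110.6] rect [ 524.9 -197.3] [13.4 37.8] 78.09697723388672
  top 98 [ 524.7 -196.6  112.3] [ 524.9 -197.4] [12.9 37.7] 76.9
side0 76 z med 109.6347048825815 [101.2 115.6] mean [ 525.9 -194.7  108.8] rect [ 524.9 -198. ] [16.5 38. ] 73.6544418334961
  top 50 [ 526.  -195.5  112.2] [ 526.  -198.3] [16.5 35.7] 73.7
```

View pics/knob.png

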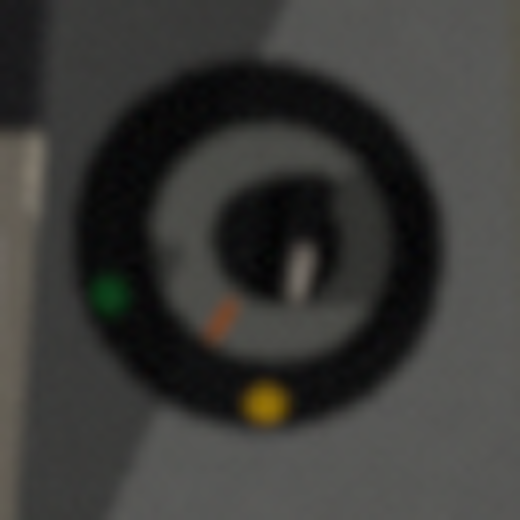

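View pics/knobs.png

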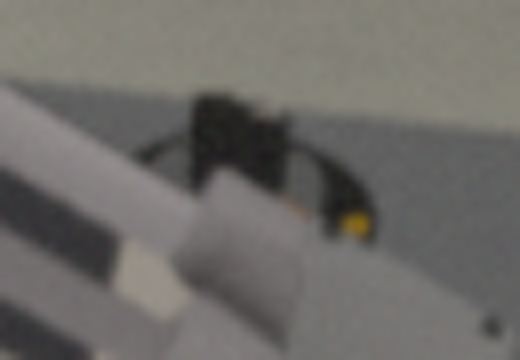

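```bash
python3 - <<'E'
from h import *
d=load("top0");A=cloud(d);A[d["range_z"]==0]=np.nan
m=(A[...,2]>104)&(A[...,2]<125)&(abs(A[...,0]-525)<35)&(abs(A[...,1]+195)<30)
# reproject each pixel ray onto z=112 to kill depth noise
uv=np.argwhere(m)[:,::-1];p=np.array([ray(d,u,v,112)for u,v in uv])[:,:2]
c=p.mean(0);w,e=np.linalg.eigh(np.cov((p-c).T));v=e[:,1];v*=np.sign(v[0]);print("pca",c.round(1),np.degrees(np.arctan2(v[1],v[0])),np.sqrt(w*12),len(p))
print(cv2.minAreaRect(p.astype(np.float32)))
for u,v in((388+305/8,205+245/8),(388+298/8,205+300/8)):print("pointer",ray(d,u,v,112)[:2])
print("yellow",ray(d,388+265/8,205+405/8,60)[:2],"green",ray(d,388+110/8,205+295/8,60)[:2],"dial centre",ray(d,388+260/8,205+243/8,60)[:2],"orange",ray(d,388+220/8,205+320/8,77)[:2])
P=cloud(d);print(m[222:252,410:436].astype(int))
E
```

```text
pca [ 524.5 -196.1] -12.771604845475657 [14.29611142 38.36478938] 107
((524.6978759765625, -196.09524536132812), (14.150898933410645, 38.10494613647461), 77.57144165039062)
pointer [ 520.85282428 -198.06439016]
pointer [ 505.313586   -195.74788503]
yellow [ 475.18594088 -200.0164412 ] green [ 507.2933125  -154.30655027] dial centre [ 523.33092166 -199.49338034] orange [ 499.97007719 -182.66598628]
[[0 0 0 0 0 0 0 0 0 0 0 0 0 0 0 0 0 0 0 0 0 0 0 0 0 0]
 [0 0 0 0 0 0 0 0 0 0 0 0 0 0 0 0 0 0 0 0 0 0 0 0 0 0]
 [0 0 0 0 0 0 0 0 0 0 0 0 0 0 0 0 0 0 0 0 0 0 0 0 0 0]
 [0 0 0 0 0 0 0 0 0 0 0 0 0 0 0 0 0 0 0 0 0 0 0 0 0 0]
 [0 0 0 0 0 0 0 0 0 0 0 0 0 0 1 1 1 1 1 0 0 0 0 0 0 0]
 [0 0 0 0 0 0 0 0 0 0 0 0 0 0 1 1 1 1 1 1 0 0 0 0 0 0]
 [0 0 0 0 0 0 0 0 0 0 0 0 0 0 1 1 1 1 1 1 0 0 0 0 0 0]
 [0 0 0 0 0 0 0 0 0 0 0 0 0 1 1 1 1 1 1 1 0 0 0 0 0 0]
 [0 0 0 0 0 0 0 0 0 0 0 0 0 1 1 1 1 1 1 1 0 0 0 0 0 0]
 [0 0 0 0 0 0 0 0 0 0 0 0 0 1 1 1 1 1 1 1 0 0 0 0 0 0]
 [0 0 0 0 0 0 0 0 0 0 0 0 0 1 1 1 1 1 1 0 0 0 0 0 0 0]
 [0 0 0 0 0 0 0 0 0 0 0 0 0 1 1 1 1 1 1 0 0 0 0 0 0 0]
 [0 0 0 0 0 0 0 0 0 0 0 0 0 1 1 1 1 1 1
[... 251 characters left out ...]
 0 0 0 0 1 1 1 1 1 1 1 0 0 0 0 0 0 0 0]
 [0 0 0 0 0 0 0 0 0 0 0 1 1 1 1 1 1 1 0 0 0 0 0 0 0 0]
 [0 0 0 0 0 0 0 0 0 0 0 1 1 1 1 1 1 1 0 0 0 0 0 0 0 0]
 [0 0 0 0 0 0 0 0 0 0 0 0 0 1 1 1 1 0 0 0 0 0 0 0 0 0]
 [0 0 0 0 0 0 0 0 0 0 0 0 0 0 0 0 0 0 0 0 0 0 0 0 0 0]
 [0 0 0 0 0 0 0 0 0 0 0 0 0 0 0 0 0 0 0 0 0 0 0 0 0 0]
 [0 0 0 0 0 0 0 0 0 0 0 0 0 0 0 0 0 0 0 0 0 0 0 0 0 0]
 [0 0 0 0 0 0 0 0 0 0 0 0 0 0 0 0 0 0 0 0 0 0 0 0 0 0]
 [0 0 0 0 0 0 0 0 0 0 0 0 0 0 0 0 0 0 0 0 0 0 0 0 0 0]
 [0 0 0 0 0 0 0 0 0 0 0 0 0 0 0 0 0 0 0 0 0 0 0 0 0 0]
 [0 0 0 0 0 0 0 0 0 0 0 0 0 0 0 0 0 0 0 0 0 0 0 0 0 0]
 [0 0 0 0 0 0 0 0 0 0 0 0 0 0 0 0 0 0 0 0 0 0 0 0 0 0]
 [0 0 0 0 0 0 0 0 0 0 0 0 0 0 0 0 0 0 0 0 0 0 0 0 0 0]]
```

The knob bar's top centre is at about (525,−197.5), z ≈ 112. The bar lies at about −10° azimuth, so it starts slightly clockwise of zero. The green dot is at (110,295), yellow at (265,405) and the orange mark at (220,320) in the crop.

```bash
python3 - <<'E'
from h import *
delta([524.8,-197.6,200],down(-10))
E
```

```text
t 13.88 pos [558.5 -52.4 322.5] tool shift [-37.  144.6 122.2] turn(6deg) [-0.011 -0.037  1.846] F [-0.  -0.1 -0.4] grip 0.703 q [-0.3   0.35  1.21  0.    1.57  1.25]
```

Request:
carry_out(
  plan=[
    [45,[-4,14,0],[0,0,0]],
    [45,[-6,26,0],[0,0,0]],
    [45,[-6,26,0],[0,0,0]],
    [45,[-6,26,0],[0,0,0]],
    [45,[-6,26,0],[0,0,0]],
    [45,[-9,26,0],[0,0,0]],
    [45,[0,0,20],[0,0,0.9]],
    [45,[0,0,25],[0,0,0.9]],
    [45,[0,0,25],[0,0,0]],
    [45,[0,0,25],[0,0,0]],
    [45,[0,0,25],[0,0,0]],
    [45,[0,0,20],[0,0,0]],
    [45,[0,0,0],[0,0,0]],
    [45,[0,0,0],[0,0,0]],
  ],
  grip_force=25,
)

```text
time_s: 15.05
eef_pos: [524.3, -197.0, 182.9]
ee_rot: [-0.0, 0.996, -0.085, 0.001]
force: [0.1, -0.4, 0.4]
grip_width: 0.53
```

```bash
python3 - <<'E'
from h import *
from rig import ctrl
delta([524.8,-197.6,89],down(-10))
a=ctrl.capture("side");b=ctrl.capture("top")
i=np.hstack([cv2.resize(a["color"][90:190,290:390],(400,400),interpolation=2),cv2.resize(b["color"][190:290,370:470],(400,400),interpolation=2)]);cv2.imwrite("pics/kh.png",i)
E
```

```text
t 15.05 pos [ 524.3 -197.   182.9] tool shift [ 0.4  0.6 93.9] turn(6deg) [-0.01  -0.022  0.042] F [ 0.1 -0.4  0.4] grip 0.53 q [-0.57  0.43  1.46  0.    1.25  1.17]
```

View pics/kh.png

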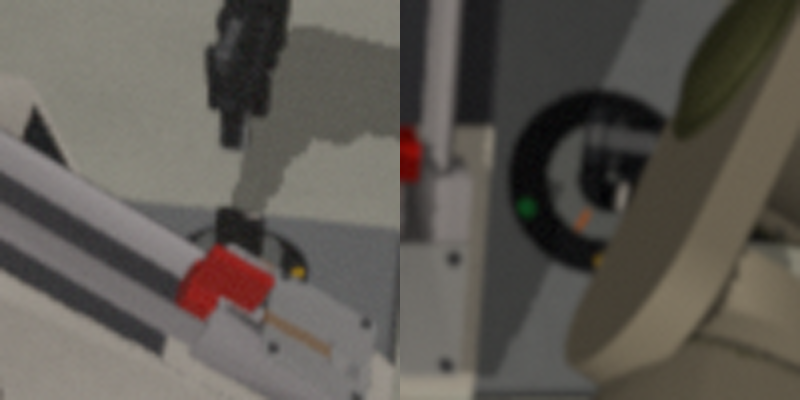

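Request:
carry_out(
  plan=[
    [45,[0.4,0.6,15],[0,0,0]],
    [45,[0,0,20],[0,0,0]],
    [45,[0,0,20],[0,0,0]],
    [45,[0,0,12],[0,0,0]],
    [45,[0,0,10],[0,0,0]],
    [45,[0,0,8],[0,0,0]],
    [45,[0,0,5],[0,0,0]],
    [45,[0,0,0],[0,0,0]],
    [45,[0,0,0],[0,0,0]],
  ],
)

```text
time_s: 15.9
eef_pos: [525.5, -197.9, 92.8]
ee_rot: [-0.0, 0.996, -0.085, 0.001]
force: [0.4, -0.5, -0.5]
grip_width: 0.529
```

```bash
python3 - <<'E'
from h import *
from rig import ctrl
delta([524.8,-197.6,89],down(-10))
a=ctrl.capture("side");b=ctrl.capture("top")
i=np.hstack([cv2.resize(a["color"][110:190,310:390],(400,400),interpolation=2),cv2.resize(b["color"][200:280,380:460],(400,400),interpolation=2)]);cv2.imwrite("pics/kd.png",i)
E
```

```text
t 15.9 pos [ 525.5 -197.9   92.8] tool shift [-0.7 -0.2  3.8] turn(6deg) [-0.006 -0.023  0.045] F [ 0.4 -0.5 -0.5] grip 0.529 q [-0.57  0.53  1.56  0.    1.05  1.17]
```

View pics/kd.png

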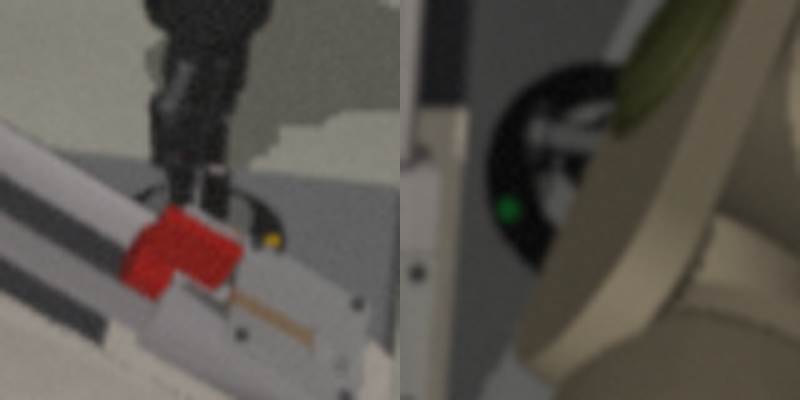

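Request:
carry_out(
  plan=[
    [45,[0,0,3],[0,0,0]],
    [0,[0,0,0],[0,0,0]],
    [0,[0,0,0],[0,0,0]],
    [0,[0,0,0],[0,0,0]],
    [0,[0,0,0],[0,0,0]],
    [0,[0,0,0],[0,0,0]],
    [0,[0,0,0],[0,0,0]],
    [0,[0,0,0],[0,0,0]],
    [0,[0,0,0],[0,0,0]],
    [0,[0,0,0],[0,0,0]],
  ],
)

```text
time_s: 16.83
eef_pos: [525.3, -198.0, 89.4]
ee_rot: [-0.0, 0.996, -0.085, 0.001]
force: [0.2, -4.8, 0.9]
grip_width: 0.143
```

```bash
python3 - <<'E'
from h import *
delta([524.8,-197.6,89],down(-70.5))
s=state()[0];print(s["wrist_torque"])
E
```

```text
t 16.83 pos [ 525.3 -198.    89.4] tool shift [-0.6 -0.3  0.4] turn(6deg) [-0.014 -0.016 10.128] F [ 0.2 -4.8  0.9] grip 0.143 q [-0.57  0.54  1.56  0.    1.04  1.17]
[-0.83704925 -0.04399851  0.02631892]
```

Request:
carry_out(
  plan=[
    [0,[0,0.4,0],[0,0,0.3]],
    [0,[0,0,0],[0,0,0.5]],
    [0,[0,0,0],[0,0,0.6]],
    [0,[0,0,0],[0,0,0.6]],
    [0,[0,0,0],[0,0,0.6]],
    [0,[0,0,0],[0,0,0.6]],
    [0,[0,0,0],[0,0,0.6]],
    [0,[0,0,0],[0,0,0.6]],
    [0,[0,0,0],[0,0,0.6]],
    [0,[0,0,0],[0,0,0.6]],
    [0,[0,0,0],[0,0,0.6]],
    [0,[0,0,0],[0,0,0.6]],
    [0,[0,0,0],[0,0,0.6]],
    [0,[0,0,0],[0,0,0.6]],
    [0,[0,0,0],[0,0,0.6]],
    [0,[0,0,0],[0,0,0.4]],
    [0,[0,0,0],[0,0,0]],
    [0,[0,0,0],[0,0,0]],
  ],
)

```text
time_s: 18.33
eef_pos: [524.3, -199.5, 89.4]
ee_rot: [0.001, 0.849, -0.528, 0.0]
force: [-5.8, -10.9, 2.3]
grip_width: 0.148
```

```bash
python3 - <<'E'
from h import *
from rig import ctrl
delta([524.8,-197.6,89],down(-70.5))
s=state()[0];print(s["wrist_torque"])
b=ctrl.capture("top");cv2.imwrite("pics/kt.png",cv2.resize(b["color"][200:280,380:460],(480,480),interpolation=2))
E
```

```text
t 18.33 pos [ 524.3 -199.5   89.4] tool shift [-1.5 -1.3  0.4] turn(6deg) [ 0.007 -0.013  1.127] F [ -5.8 -10.9   2.3] grip 0.148 q [-0.57  0.54  1.56 -0.    1.04  2.11]
[-1.77611608  0.99714613 -0.04125076]
```

View pics/kt.png

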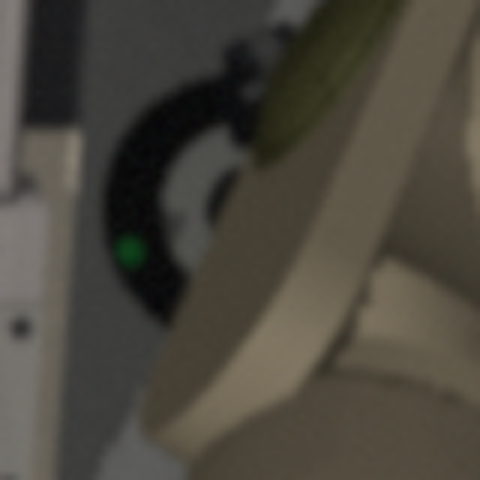

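Request:
carry_out(
  plan=[
    [0,[0.7,0.8,0],[0,0,0.4]],
    [0,[0,0,0],[0,0,0.4]],
    [0,[0,0,0],[0,0,0.3]],
    [0,[0,0,0],[0,0,0]],
    [0,[0,0,0],[0,0,0]],
  ],
)

```text
time_s: 18.8
eef_pos: [524.1, -199.6, 89.4]
ee_rot: [0.0, 0.818, -0.576, 0.0]
force: [-5.3, -5.8, 2.6]
grip_width: 0.143
```

```bash
python3 - <<'E'
from h import *
delta([524.8,-197.6,89],down(-70.5))
s=state()[0];print(s["wrist_torque"],s["tau"][5])
E
```

```text
t 18.8 pos [ 524.1 -199.6   89.4] tool shift [-1.7 -1.4  0.4] turn(6deg) [-0.001 -0.002  0.029] F [-5.3 -5.8  2.6] grip 0.143 q [-0.57  0.54  1.56 -0.    1.04  2.23]
[-1.1281946   0.6663848   0.02154151] 0.062258674297481775
```

Request:
carry_out(
  plan=[
    [0,[0,0,0],[0,0,0.3]],
    [0,[0,0,0],[0,0,0]],
    [0,[0,0,0],[0,0,0]],
  ],
)

```text
time_s: 19.05
eef_pos: [524.1, -199.5, 89.4]
ee_rot: [0.0, 0.809, -0.588, 0.0]
force: [-5.0, -5.8, 3.2]
grip_width: 0.14
```

```bash
python3 - <<'E'
from h import *
delta([524.8,-197.6,89],down(-70.5))
s=state()[0];print(s["wrist_torque"],s["tau"][5])
E
```

```text
t 19.05 pos [ 524.1 -199.5   89.4] tool shift [-1.6 -1.3  0.4] turn(6deg) [ 0.003 -0.004 -0.252] F [-5.  -5.8  3.2] grip 0.14 q [-0.57  0.54  1.56 -0.    1.04  2.26]
[-0.98933131  0.72029365  0.77190522] 0.8896134607493877
```

Torque about the axis jumped from 0.02 to 0.77 N m, so the knob is at its stop. I'll release and lift.

Request:
carry_out(
  plan=[
    [45,[0,0,0],[0,0,0]],
    [45,[0,0,0],[0,0,0]],
    [45,[0,0,0],[0,0,0]],
    [45,[0,0,0],[0,0,0]],
    [45,[0,0,0],[0,0,0]],
    [45,[0,0,-10],[0,0,0]],
    [45,[0,0,-20],[0,0,0]],
    [45,[0,0,-30],[0,0,0]],
    [45,[0,0,-30],[0,0,0]],
    [45,[0,0,-30],[0,0,0]],
    [45,[0,0,-30],[0,0,0]],
    [45,[0,0,-30],[0,0,0]],
    [45,[0,0,-20],[0,0,0]],
    [45,[0,0,0],[0,0,0]],
  ],
)

```text
time_s: 20.22
eef_pos: [525.3, -199.6, 294.7]
ee_rot: [-0.001, 0.808, -0.589, 0.005]
force: [0.2, -0.2, 1.0]
grip_width: 0.524
```

Request:
carry_out(
  plan=[
    [45,[20,0,0],[0,0,0]],
    [45,[30,0,0],[0,0,0]],
    [45,[30,0,0],[0,0,0]],
    [45,[30,0,0],[0,0,0]],
    [45,[30,0,0],[0,0,0]],
    [45,[30,0,0],[0,0,0]],
    [45,[30,0,0],[0,0,0]],
    [45,[20,0,0],[0,0,0]],
    [45,[0,0,0],[0,0,0]],
    [45,[0,0,0],[0,0,0]],
    [45,[0,0,0],[0,0,0]],
  ],
)

```text
time_s: 21.13
eef_pos: [591.9, -407.8, 289.2]
ee_rot: [-0.001, 0.809, -0.588, 0.0]
force: [0.5, -0.5, -0.1]
grip_width: 0.526
```

```bash
python3 - <<'E'
from h import *
from rig import ctrl
delta([524.8,-197.6,89],down(-70.5))
a=ctrl.capture("side");b=ctrl.capture("top");pickle.dump(a,open("s4.pkl","wb"));pickle.dump(b,open("t4.pkl","wb"))
i=np.hstack([cv2.resize(a["color"][110:190,310:390],(400,400),interpolation=2),cv2.resize(b["color"][205:270,388:453],(400,400),interpolation=2)]);cv2.imwrite("pics/end.png",i)
cv2.imwrite("pics/endtop.png",b["color"])
d=b;A=cloud(d);A[d["range_z"]==0]=np.nan
m=(A[...,2]>104)&(A[...,2]<125)&(abs(A[...,0]-525)<35)&(abs(A[...,1]+195)<30);p=A[m][:,:2];print(cv2.minAreaRect(p.astype(np.float32)))
B=np.c_[U,np.cross(N,U),N];O=np.array([505,-53.2,105.9])
for nm,d in(("s",a),("t",b)):
    A=cloud(d);A[d["range_z"]==0]=np.nan;im=d["color"];H,S,V=cv2.split(cv2.cvtColor(im,cv2.COLOR_BGR2HSV));red=((H<6)|(H>172))&(S>150)
    q=(A-O)@B;m=red&(abs(q[...,0])<130)&(abs(q[...,1])<40)&(q[...,2]<90);p=q[m]
    if len(p):h=p[p[:,2]>46];print(nm,len(p),np.percentile(p,2,axis=0).round(1),np.percentile(p,98,axis=0).round(1),h.mean(0).round(1))
E
```

```text
t 21.13 pos [ 591.9 -407.8  289.2] tool shift [-220.5   -0.4  200.4] turn(6deg) [-0.016  0.008 -0.266] F [ 0.5 -0.5 -0.1] grip 0.526 q [-0.77  0.79  0.6   0.    1.75  2.06]
((525.0535278320312, -197.510498046875), (12.912772178649902, 38.71493148803711), 19.33363914489746)
s 241 [11.6 -3.9 12.9] [57.3 23.5 58.1] [34.7  3.  52.7]
t 382 [ 10.3 -20.8   6.6] [55.9 21.8 58. ] [34.4  0.1 55.2]
```

View pics/end.png

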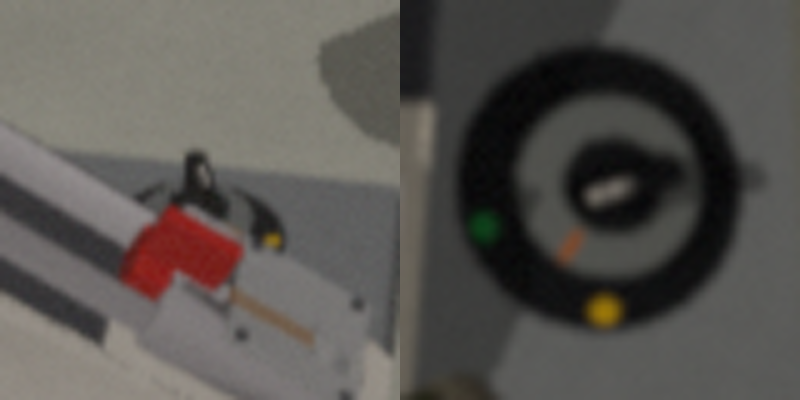

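View pics/endtop.png

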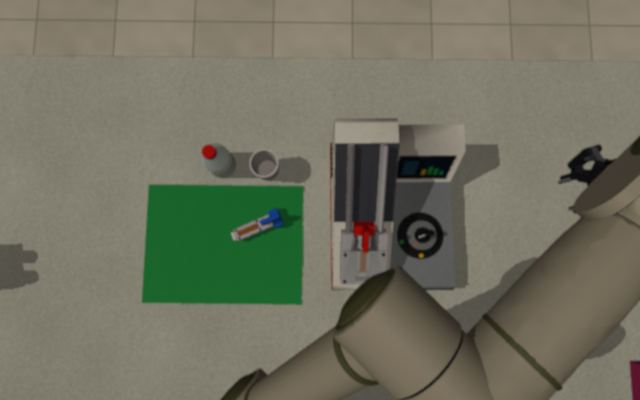

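The bar is at −70.7° azimuth (about 1.25 rad) with its pointer towards the green dot. The orange mark is at the same pixel as before, the cell is home and the bystanders are unmoved. I'll hand it in.

```bash
python3 -c "
from rig import ctrl
print(ctrl.finish_job())"
```

```text
the job is handed in; nothing more can be done
None
```

The red cell is loaded in the viscometer, the mode knob is at its green-dot stop, and the job is handed in. It gave no verdict. The arm's work took about 21 s of the 54 s allowed.

**Loading:** I gripped the cell by its tab, turned it foot-downhill and tilted it to 30°. I set it down until it touched the channel floor, eased off 1 mm and opened the fingers. It slid home by itself.

**Knob:** I turned only the inner knob clockwise until the torque jumped from 0.02 to 0.77 N m, then released it and moved away.

**Last checks from the cameras:**
- **Cell:** its tab centre is about 34.5 mm uphill of my estimated channel origin, against 35 mm expected. My estimate of that origin is only good to several millimetres, so the images of the head resting against the shoulders are the firmer evidence.
- **Knob:** the bar stands at −70.7°, which is about 1.25 rad.
- **Ring mark:** it is where it was, to within about a pixel.
- **Blue cell, bottle and beaker:** they look unmoved in the top view, though I did not measure them again.

**What disagreed:**
- The knob started about 10° clockwise of its zero instead of exactly at rest.
- The cell sat about 4 mm off nominal along the tab in the grip.
- The two cameras differed by about 2 mm on the channel's sideways position.

None of these affected the outcome as far as I could see.

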